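Load the carousel and index it three clicks

ROBOT

A 7-joint arm with a two-finger parallel gripper is mounted at the origin on the work surface. World frame = base frame: x ahead of the robot, y to its left, z up, the work surface at z = 0. Lengths are in m, angles in rad, forces in N, time in s.
With the tool pointing down it reaches from about 0.425 to 0.875 m from the base axis. Payload 4.7 kg.
Tool frame: the origin (TCP) lies midway between the tips of the shut fingers; the grasp point (between the pads) lies 19 mm behind it; z points along the fingers, x is the direction in which the jaws open and shut, and the axes are right-handed (so a half turn about z gives the same grasp; the last joint's range is limited). The gripper opens to 87 mm and grips with 3 to 60 N. Pads are 19 mm wide; open, the fingers measure 117 mm over their backs; the gripper's body (75 mm by 190 mm) begins 51 mm behind the grasp point.
Start: joints at [1.15, 0.321, -0.07, 1.45, 0.023, 1.371, -0.057], TCP at [0.274, -0.59, 0.223] pointing down, gripper open.
Joint ranges: [-2.86, 2.86], [-0.3, 2.09], [-1.38, 1.24], [0.06, 2.45], [-1.56, 4.7], [0.09, 2.05], [-2.69, 2.69]. Speed limits (rad/s): [2.57, 2.57, 3.14, 3.14, 3.14, 3.14, 3.14].

INTERFACE

Orientations are given as a rotation vector (axis times angle).
In Python, from bench import get_state, eyes, ticket gives the robot as it stands.
- The arm moves only by the tool carry_out, never from a script. Its argument "motion" is a list of rows, each a list of 2 entries, a list of its own where there are three numbers: the shift along the world's x, y, z in m, then the turn about the world's z in rad. A call has 1 to 20 rows; each row is the pose to reach, as a shift and turn from the pose commanded when the call began; what a row does not reach only later rows make up. A row lasts 1/10 s, in which the tool goes at most 50 mm and 8.59 degrees, less where a joint would pass 70% of its speed; a pose out of reach is approached as far as the arm can. A call with a gripper value outside its range is refused whole. "grip" is the gripper command: -1 is fully open, 1 is shut, values between are in proportion, set as the call begins (left out, the last holds). The fingers move at their own pace and stop on an object; "squeeze" is the grip in N (left out, the last holds). Time passes only in rows, so rows that repeat a pose let the fingers close. It gives the time, the measured TCP pose, the force and the opening at its end, in the units of the state.
- get_state(): the state, without advancing time (a new reading comes with each control period).
- eyes.get_image(name): name is "side" or "top" or "wrist"; returns a dict with "pixels" (384x512x3 uint8, blue, green, red), "mtx" (3x3 intrinsics, pixels), "extrinsics" (4x4, takes a point from camera to world coordinates). Camera axes: x right, y down, z forward; pixel columns grow to the right and rows downward; lengths in m; the calibration is good to about 2 mm. A picture is of the moment at which its call begins. There is no depth.
- ticket.close_job(): hands the job in, once; it reports no verdict.
The state is a dict: "time": time; "joint_positions": joint angles; "qd": joint speeds; "joint_torque": joint torques, N m; "position": TCP position; "tool_rot": TCP orientation; "ft_force": force on the tool from outside, world axes, zero at the start; "torque": the same for the moment, N m; "grip_width": opening from 0.0 (shut) to 1.0 (fully open).
Only numpy, scipy, OpenCV 4.12 (cv2) and the standard library are available. Lean on these libraries where they do the work, as an engineer would, in place of code of your own. Each camera call takes 0.05 s, during which the arm holds its last target. There are 200 camera calls.

TASK

Take the pink-capped tube out of the rack and stand it in the pink cup of the round carousel, all the way down and let go of it while the carousel is still at home. Then grip the black knob in the middle and turn it clockwise (seen from above) to the third click, where the pink cup faces the reader post by the big pink dot, without going on to the fourth; the knob springs back if released, so finish while still gripping it and holding it there. Leave the other tubes and everything else on the bench undisturbed.

Things in the scene. Friction and masses are not known exactly. Their poses are not given: they have to be found in the camera images.
- tube_pink: Capped sample tube, 90 mm tall, 30 g or so, standing upright in one of the rack's three holes (which one varies). Pale body 16 mm in diameter with a chamfered foot; PINK cap 19 mm in diameter on its top 22 mm (68 to 90 mm above the foot), to be gripped from above. Origin: centre of its underside; z along the tube to the cap.
- tube_white: The same tube with a WHITE cap, in the rack; a bystander. Origin: centre of its underside.
- tube_green: The same tube with a GREEN cap, in the rack; a bystander. Origin: centre of its underside.
- rack: Fixed grey block, 180 x 56 x 45 mm (x, y, z), with three holes 19 mm wide, 40 mm deep (floor 5 mm above the bench) in a row along its x axis at x = -55, 0 and +55 mm. The caps stand 28 to 50 mm above its top; grip a tube with the fingers closing along the rack's y axis. Origin: centre of its underside.
- station: Fixed round dark grey foot of the carousel, 300 mm wide, 14 mm high. Home of the pink cup is on its -x side. Rim dots mark the stops: small white for home, 1, 2, 4, 5, a big pink one for stop 3. There, 60 degrees clockwise from home (-x, +y side), stands a cream reader post with a pink top, 126 mm tall, inner face 155 mm from the axis. Origin: centre of the underside, on the carousel's axis.
- cup_floor (a point): Centre of the inner floor of the pink cup, where the tube's underside belongs; 36 mm above the bench, 95 mm from the carousel's axis. The cup stands on the 250 mm aluminium disc (top 32 mm above the bench) and turns with it. Bore 19 mm, flared to 27 mm at the mouth, 36 mm deep. Axes turn with the carousel: z up, -x outward from the axis through the cup.
- cup_rim (a point): Centre of the pink cup's mouth, 36 mm above its floor (72 mm above the bench).
- knob_grip (a point): Point on the carousel's axis inside the knob's bar, at the height to grip (104 mm above the bench). The black bar is 56 mm long along this point's x, 16 mm thick along its y and reaches from 82 to 122 mm above the bench; just below it lies a 40 mm wide collar. Pinch it from above, fingers closing along y. The -x end, with a white line on top, points to the pink cup.
- knob: The black bar knob with its column, rigidly fixed to the disc and cup: turning it turns the whole carousel. Origin on the axis at the disc's top, 72 mm below knob_grip; same axes.
- carousel (a joint): Turn of knob, disc and cup, rad, clockwise from above; 0 = home end stop. Clicks every 20 degrees: 0.349, 0.698, third 1.047, fourth 1.396; end stop 1.85. A spring of about 0.13 N m pulls home and outdoes the clicks, which are felt as a ripple of about +-0.08 N m: resistance peaks a quarter of the way to the next stop and is least at three quarters. Released, it runs home.
- screwdriver: Green-handled screwdriver lying on the bench; a bystander.
- bottle: White bottle, 60 mm in diameter, 140 mm tall; a bystander.
- parts_tray: Blue divided tray, 110 x 160 x 30 mm; a bystander.
- jar: Amber jar, 60 mm in diameter, 70 mm tall; a bystander.
- wrench: Steel wrench lying on the bench; a bystander.
Not all that is in view belongs to the job. What is shaped like the tube_pink but purple or red is not meant.

How it is judged:
On the way:
1. the pink-capped tube stands fully down in the pink cup, let go, with the carousel still at home (x of tube_pink in the frame of cup_floor between -0.006 and 0.006 m and y of tube_pink in the frame of cup_floor between -0.006 and 0.006 m and z of tube_pink in the frame of cup_floor below 0.004 m and angle between tube_pink's own z axis and vertical below 0.14 rad and contact force between the fingers and tube_pink below 0.1 N and value of joint carousel below 0.15 rad), for 0.2 s.
At the end, for the whole second after the job is handed in: The pink-capped tube stands fully down in the pink cup (within 6 mm of its centre, 4 mm of its floor, leaning less than 8 degrees) and is not touched; the carousel is held still at the third click (60 degrees from home, within 7.4 degrees) by the fingers on the knob (more than 3 N) (x of tube_pink in the frame of cup_floor between -0.006 and 0.006 m and y of tube_pink in the frame of cup_floor between -0.006 and 0.006 m and z of tube_pink in the frame of cup_floor below 0.004 m and angle between tube_pink's own z axis and vertical below 0.14 rad and value of joint carousel between 0.91721 and 1.17721 rad and velocity of joint carousel between -0.1 and 0.1 rad/s and contact force between the fingers and knob above 3 N and contact force between each of the arm, the fingers and tube_pink below 0.1 N); the arm keeps its last pose, push and grip.
It fails at once if the carousel was turned past the third click, nearly on to the fourth (value of joint carousel above 1.27 rad).
It fails at once if a bystander was disturbed (moved more than 25 mm) (distance of any of tube_white, tube_green, screwdriver, bottle, parts_tray, jar, wrench from where it was at the start of the episode above 0.025 m).
It also fails if it takes over 45 s, if anything falls off the work surface, if the arm or the gripper's body presses on something with over 40 N, if the wrist force passes 120 N, or if a joint passes its speed limit or range.

## Working session

There is one attempt and no reset: what is moved stays moved. The work goes in short steps, Python scripts to look and compute and a tool call to move; the robot and the scene stay as the last step left them, time stands still between calls to the robot, and variables do not carry over. Pictures are saved under pics/ and viewed, about 8 in all and at most 12, crops included, and the job is handed in when it is done.

Besides the shell and the picture viewer there is one more tool, called after "Emit:" by a JSON object that holds its "fn" and its "kwargs", one argument or row to a line. carry_out: Moves the arm, as the interface text tells. Its arguments: {"type":"object","properties":{"motion":{"type":"array","items":{"type":"array"}},"grip":{"type":"number"},"squeeze":{"type":"number"}},"required":["motion"]}

```bash
mkdir -p pics; ls; cat > h.py <<'E'
import numpy as np, cv2
from bench import get_state, eyes, ticket
def grab(n, save=None):
    d=eyes.get_image(n); im=np.ascontiguousarray(d["pixels"])
    if save: cv2.imwrite("pics/"+save,im)
    return im,np.array(d["mtx"]),np.array(d["extrinsics"])
def ray(K,E,u,v):
    r=E[:3,:3]@np.linalg.solve(K,[u,v,1.]); return E[:3,3],r
def onplane(K,E,u,v,z):
    o,r=ray(K,E,u,v); return o+r*(z-o[2])/r[2]
def proj(K,E,p):
    c=np.linalg.inv(E)@np.r_[p,1]; q=K@c[:3]; return q[:2]/q[2]
E
python3 - <<'E'
from h import *
ims=[grab(n,n+"0.png") for n in("top","side")]
for i in ims: print(i[1].round(1).tolist(),i[2].round(3).tolist())
cv2.imwrite("pics/a.png",cv2.resize(np.vstack([i[0] for i in ims]),None,fx=.78,fy=.78))
s=get_state(); print({k:np.round(v,3).tolist() for k,v in s.items()})
E
```

```text
pics
[[358.7, 0.0, 259.1], [0.0, 358.7, 194.5], [0.0, 0.0, 1.0]] [[0.027, -0.99, 0.136, 0.409], [-1.0, -0.025, 0.016, -0.023], [-0.013, -0.137, -0.991, 1.239], [0.0, 0.0, 0.0, 1.0]]
[[352.7, 0.0, 253.5], [0.0, 352.7, 194.5], [0.0, 0.0, 1.0]] [[0.999, -0.032, 0.029, 0.528], [-0.041, -0.517, 0.855, -0.824], [-0.012, -0.855, -0.518, 0.586], [0.0, 0.0, 0.0, 1.0]]
{'time': 0.1, 'joint_positions': [1.15, 0.322, -0.07, 1.452, 0.023, 1.371, -0.057], 'qd': [0.0, -0.003, 0.002, -0.004, -0.0, -0.001, -0.001], 'joint_torque': [-0.0, -49.257, -0.406, -31.34, -0.064, 0.04, 0.0], 'position': [0.274, -0.589, 0.222], 'tool_rot': [-2.648, 1.689, 0.002], 'ft_force': [-0.076, -0.457, -0.038], 'torque': [-0.002, 0.01, 0.019], 'grip_width': 0.997}
```

View pics/top0.png

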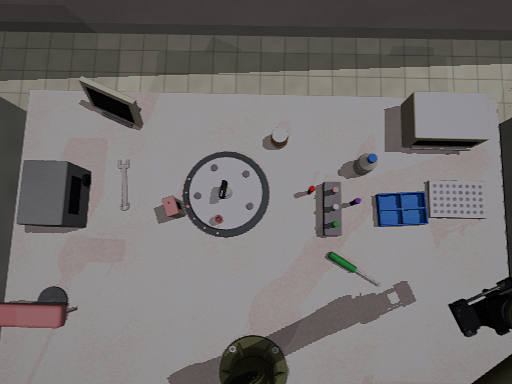

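View pics/side0.png

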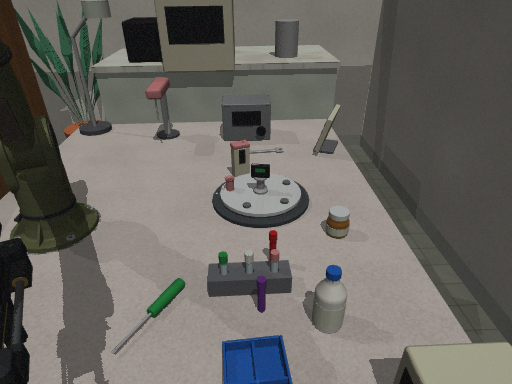

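Side view: the pink cap is at about (275,255), white at (249,256) and green at (223,258). The decoys are red at (273,240), standing behind the rack, and purple at (262,293), in front of it. In the top view the pink cup is near (219,219) and the knob near (223,189). Next I'll measure these and enlarge a crop.

```bash
python3 - <<'E'
from h import *
t,Kt,Et=grab("top"); s,Ks,Es=grab("side")
a=cv2.resize(t[165:250,160:370],(800,324),interpolation=cv2.INTER_CUBIC)
b=cv2.resize(s[215:320,190:350],(400,262),interpolation=cv2.INTER_CUBIC)
c=cv2.resize(s[130:225,200:345],(400,262),interpolation=cv2.INTER_CUBIC)
cv2.imwrite("pics/c1.png",np.vstack([a,np.hstack([b,c])]))
def blobs(im,box,lo,hi):
    x0,y0,x1,y1=box; hsv=cv2.cvtColor(im,cv2.COLOR_BGR2HSV)
    m=cv2.inRange(hsv,np.array(lo),np.array(hi)); k=np.zeros_like(m);k[y0:y1,x0:x1]=m[y0:y1,x0:x1]
    n,l,st,ce=cv2.connectedComponentsWithStats(k)
    return [(st[i].tolist(),ce[i].round(1).tolist()) for i in range(1,n) if st[i,4]>5]
for nm,lo,hi in (("redpink",(0,60,60),(8,255,255)),("redpink2",(170,60,60),(180,255,255)),("green",(45,80,40),(80,255,255)),("purple",(125,80,40),(160,255,255))):
    print(nm,"top",blobs(t,(150,140,400,240),lo,hi)); print(nm,"side",blobs(s,(190,130,350,320),lo,hi))
E
```

```text
redpink top [([309, 185, 7, 6, 31], [311.9, 188.0])]
redpink side [([230, 140, 20, 9, 112], [239.9, 143.9]), ([225, 176, 9, 15, 83], [229.5, 182.7]), ([269, 230, 10, 32, 224], [272.8, 245.8])]
redpink2 top [([332, 188, 5, 5, 10], [333.5, 190.0]), ([162, 196, 17, 21, 234], [170.0, 205.9]), ([186, 205, 4, 3, 11], [187.4, 205.9]), ([213, 215, 10, 9, 61], [217.8, 219.1])]
redpink2 side [([226, 182, 5, 9, 12], [227.6, 186.8]), ([273, 256, 4, 6, 11], [274.4, 258.9])]
green top [([333, 221, 6, 6, 32], [335.5, 223.5])]
green side [([255, 168, 10, 5, 38], [259.6, 170.1]), ([219, 252, 8, 13, 97], [222.5, 257.8])]
purple top [([355, 198, 6, 5, 26], [357.5, 200.0])]
purple side [([257, 276, 10, 36, 273], [261.1, 292.4])]
```

View pics/c1.png

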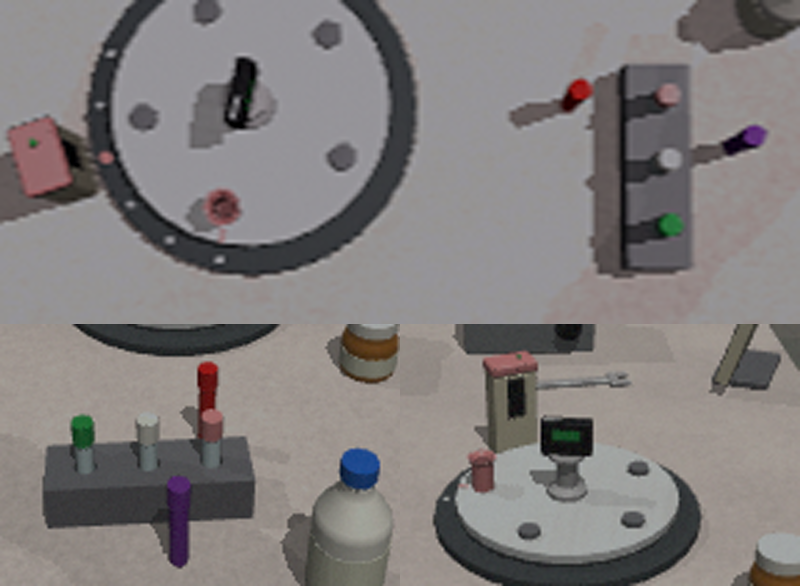

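```bash
python3 - <<'E'
from h import *
t,Kt,Et=grab("top"); s,Ks,Es=grab("side")
T=lambda u,v:(160+u/800*210, 165+v/324*85)
P=lambda u,v,z:onplane(Kt,Et,*T(u,v),z).round(4)
S=lambda u,v,z:onplane(Ks,Es,190+u/2.5,215+(v-324)/2.5,z).round(4)
for n,a,b in (("pink",(667,95),(211,412)),("white",(670,160),(148,417)),("green",(672,225),(83,420)),("red",(578,92),(207,367)),("purple",(754,137),(179,481))):
    print(n,P(*a,.095 if n in("pink","white","green") else .09), "side top", S(*b,.095))
print("red base/purple base side",S(207,405,0),S(178,564,0))
print("cup rim",P(223,207,.072),"knob",P(241,91,.122),P(247,60,.122),P(236,122,.122))
d=[P(*q,.014) for q in((219,259),(170,240),(130,205),(107,158),(100,105),(110,53))]
A=np.array([[2*x,2*y,1] for x,y,_ in d]); r=np.linalg.lstsq(A,[x*x+y*y for x,y,_ in d],rcond=None)[0]
print("dots",d,"c",r[:2],np.sqrt(r[2]+r[0]**2+r[1]**2)); 
print([np.degrees(np.arctan2(p[1]-r[1],p[0]-r[0])).round(1) for p in d])
# foot disc: dark mask
m=cv2.inRange(t,np.array([0,0,0]),np.array([85,85,85]));k=np.zeros_like(m);k[145:242,178:275]=m[145:242,178:275]
c=max(cv2.findContours(k,cv2.RETR_EXTERNAL,cv2.CHAIN_APPROX_NONE)[0],key=cv2.contourArea)
e=cv2.fitEllipse(cv2.convexHull(c)); print(e,onplane(Kt,Et,*e[0],.014))
print("rack corners",[P(*q,.045) for q in((621,66),(690,64),(692,268),(621,270))])
E
```

```text
pink [ 0.5873 -0.2483  0.095 ] side top [ 0.59   -0.2455  0.095 ]
white [ 0.5322 -0.2507  0.095 ] side top [ 0.5362 -0.2491  0.095 ]
green [ 0.4779 -0.2522  0.095 ] side top [ 0.4813 -0.2499  0.095 ]
red [ 0.5888 -0.174   0.09  ] side top [ 0.5921 -0.1827  0.095 ]
purple [ 0.554  -0.3224  0.09  ] side top [ 0.5578 -0.3256  0.095 ]
red base/purple base side [ 0.599  -0.1223  0.    ] [ 0.5571 -0.3245  0.    ]
cup rim [0.4847 0.1258 0.072 ] knob [0.5777 0.1085 0.122 ] [0.6039 0.1046 0.122 ] [0.5518 0.1116 0.122 ]
dots [array([0.442 , 0.1349, 0.014 ]), array([0.4578, 0.1795, 0.014 ]), array([0.4881, 0.217 , 0.014 ]), array([0.53  , 0.2399, 0.014 ]), array([0.5781, 0.2489, 0.014 ]), array([0.6261, 0.2424, 0.014 ])] c [0.57962293 0.10928994] 0.14037879589274516
[np.float64(169.5), np.float64(150.0), np.float64(130.4), np.float64(110.8), np.float64(90.6), np.float64(70.8)]
((223.95639038085938, 194.70008850097656), (84.05065155029297, 91.78009796142578), 67.14710235595703) [0.5737884  0.11807555 0.014     ]
rack corners [array([ 0.62  , -0.2177,  0.045 ]), array([ 0.6232, -0.2785,  0.045 ]), array([ 0.4442, -0.2794,  0.045 ]), array([ 0.4409, -0.2181,  0.045 ])]
```

The target is the pink cap at top (335,190) and side (274,255). It is in a rack hole, pale-bodied, and agrees with the known layout of 55 mm hole pitch. The red decoy at top (312,189) and the purple one at (358,201) stand outside the rack and are solid-coloured. All measured sizes check out: dot stops are 19.6° apart and the cup is 95 mm from the axis. I'll go above the tube, flipping the wrist now so it has range for the later knob turn.

Emit:
{"fn": "carry_out", "kwargs": {
  "motion": [
    [[0.016,0.017,0],0.137],
    [[0.031,0.034,0],0.273],
    [[0.047,0.051,0],0.41],
    [[0.063,0.068,0],0.546],
    [[0.079,0.085,0],0.683],
    [[0.094,0.102,0],0.819],
    [[0.11,0.119,0],0.956],
    [[0.126,0.136,0],1.092],
    [[0.141,0.153,0],1.229],
    [[0.157,0.17,0],1.365],
    [[0.173,0.187,0],1.502],
    [[0.188,0.205,0],1.638],
    [[0.204,0.222,0],1.775],
    [[0.22,0.239,0],1.911],
    [[0.236,0.256,0],2.048],
    [[0.251,0.273,0],2.184],
    [[0.267,0.29,0],2.321],
    [[0.283,0.307,0],2.457],
    [[0.298,0.324,0],2.594],
    [[0.314,0.341,0],2.73]
  ],
  "grip": -0.2,
  "squeeze": 15
}}

```text
time: 2.3
position: [0.5882, -0.248, 0.2226]
tool_rot: [2.19, 2.253, -0.0]
ft_force: [-0.1, 0.2, 0.0]
grip_width: 0.601
```

Emit:
{"fn": "carry_out", "kwargs": {
  "motion": [
    [[0,0,0],0],
    [[0,0,0],0],
    [[0,0,0],0]
  ]
}}

```text
time: 2.6
position: [0.5869, -0.2501, 0.2224]
tool_rot: [2.199, 2.244, -0.002]
ft_force: [0.2, -1.1, 0.4]
grip_width: 0.602
```

```bash
python3 - <<'E'
from h import *
from scipy.spatial.transform import Rotation as R
w,K,E=grab("wrist","w1.png"); s=get_state()
print(s["position"],R.from_rotvec(s["tool_rot"]).as_matrix().round(3).tolist(),s["joint_positions"],s["grip_width"],K.tolist(),E.round(3).tolist())
E
```

```text
[ 0.58687984 -0.25021592  0.22246283] [[-0.02, 1.0, -0.001], [1.0, 0.02, -0.001], [-0.001, -0.001, -1.0]] [ 0.85150339  0.35910266 -0.63206821  1.46533568  0.21375725  1.38687254
  1.80146886] 0.5997278566546703 [[324.6511604487643, 0.0, 250.97934262161988], [0.0, 324.6511604487643, 189.6420442825325], [0.0, 0.0, 1.0]] [[-0.021, 0.969, 0.247, 0.519], [1.0, 0.021, 0.005, -0.252], [-0.0, 0.247, -0.969, 0.384], [0.0, 0.0, 0.0, 1.0]]
```

View pics/w1.png

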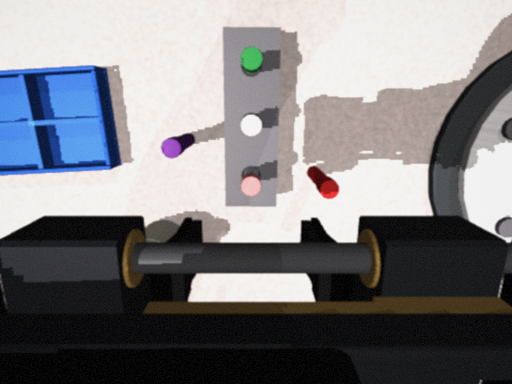

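The wrist view shows the pink cap at (251,186), at the rack end nearest the gripper. White is at (251,125), green at (251,59), the red decoy at (329,188) and the purple one at (171,148).

```bash
python3 - <<'E'
from h import *
w,K,E=grab("wrist")
for n,(u,v) in dict(pink=(251,186),white=(251.5,125),green=(251.5,58.5)).items(): print(n,onplane(K,E,u,v,.095))
print("red",onplane(K,E,329,188,.09))
print("rack edges",[onplane(K,E,*q,.045) for q in((223,28),(281,28),(226,206),(276,206))])
hsv=cv2.cvtColor(w,cv2.COLOR_BGR2HSV);m=cv2.inRange(hsv,np.array([0,50,80]),np.array([12,200,255]))|cv2.inRange(hsv,np.array([168,50,80]),np.array([180,200,255]));k=0*m;k[170:205,235:270]=m[170:205,235:270]
x,y,a,b=cv2.boundingRect(k);print(x,y,a,b,onplane(K,E,x+a/2-.5,y+b/2-.5,.095))
E
```

```text
pink [ 0.58921024 -0.25029681  0.095     ]
white [ 0.53436427 -0.25101594  0.095     ]
green [ 0.48001976 -0.25218216  0.095     ]
red [ 0.59081254 -0.17749025  0.09      ]
rack edges [array([ 0.44660091, -0.28006832,  0.045     ]), array([ 0.44543547, -0.22465853,  0.045     ]), array([ 0.62441287, -0.27684301,  0.045     ]), array([ 0.6232617 , -0.22229902,  0.045     ])]
241 173 21 23 [ 0.58732922 -0.25033646  0.095     ]
```

Emit:
{"fn": "carry_out", "kwargs": {
  "motion": [
    [[0.0015,0,-0.02],0],
    [[0.0015,0,-0.05],0],
    [[0.0015,0,-0.08],0],
    [[0.0015,0,-0.11],0],
    [[0.0015,0,-0.135],0],
    [[0.0015,0,-0.15],0],
    [[0.0015,0,-0.157],0],
    [[0.0015,0,-0.157],0],
    [[0.0015,0,-0.157],0]
  ]
}}

```text
time: 3.6
position: [0.5901, -0.2489, 0.0669]
tool_rot: [2.195, 2.245, 0.001]
ft_force: [-0.2, 0.1, 0.4]
grip_width: 0.601
```

Emit:
{"fn": "carry_out", "kwargs": {
  "motion": [
    [[0,0,0],0],
    [[0,0,0],0],
    [[0,0,0],0],
    [[0,0,0],0],
    [[0,0,0],0],
    [[0,0,0],0],
    [[0,0,0],0]
  ],
  "grip": 1,
  "squeeze": 15
}}

```text
time: 4.3
position: [0.5893, -0.2486, 0.0657]
tool_rot: [2.195, 2.247, 0.0]
ft_force: [0.6, 0.2, 0.9]
grip_width: 0.209
```

Emit:
{"fn": "carry_out", "kwargs": {
  "motion": [
    [[0,0,0.01],0],
    [[0,0,0.03],0],
    [[0,0,0.055],0],
    [[0,0,0.085],0],
    [[0,0,0.115],0],
    [[0,0,0.13],0],
    [[-0.002,0.006,0.13],0],
    [[-0.007,0.025,0.13],0],
    [[-0.017,0.06,0.13],0],
    [[-0.028,0.1,0.13],0],
    [[-0.039,0.14,0.13],0],
    [[-0.05,0.18,0.13],0],
    [[-0.061,0.22,0.13],0],
    [[-0.072,0.26,0.13],0],
    [[-0.083,0.3,0.13],0],
    [[-0.093,0.335,0.13],0],
    [[-0.1,0.36,0.13],0],
    [[-0.104,0.373,0.13],0],
    [[-0.104,0.375,0.13],0],
    [[-0.104,0.375,0.13],0]
  ]
}}

```text
time: 6.3
position: [0.4853, 0.1253, 0.1949]
tool_rot: [-2.196, -2.246, 0.002]
ft_force: [0.7, -1.1, -0.4]
grip_width: 0.212
```

Emit:
{"fn": "carry_out", "kwargs": {
  "motion": [
    [[0,0,0],0],
    [[0,0,0],0],
    [[0,0,0],0]
  ]
}}

```text
time: 6.6
position: [0.4856, 0.1254, 0.1955]
tool_rot: [-2.197, -2.245, 0.0]
ft_force: [-0.6, 0.3, 0.1]
grip_width: 0.211
```

```bash
python3 - <<'E'
from h import *
w,K,E=grab("wrist","w2.png"); s,Ks,Es=grab("side","s2.png"); st=get_state()
print(st["position"],st["grip_width"],st["joint_positions"].round(2))
p=st["position"]
print("pred rim",proj(K,E,[.4855,.1255,.072]),proj(Ks,Es,[.4855,.1255,.072]),"foot",proj(K,E,[p[0],p[1],p[2]-.06]),proj(Ks,Es,[p[0],p[1],p[2]-.06]))
c=cv2.resize(s[100:230,180:310],(384,384),interpolation=cv2.INTER_CUBIC)
cv2.imwrite("pics/c2.png",np.hstack([cv2.resize(w,(416,312)),cv2.resize(c,(312,312))]))
E
```

```text
[0.48548315 0.12587002 0.19555146] 0.20723025426198402 [ 0.56  0.07 -0.9   1.82  0.06  1.27  1.24]
pred rim [251.11782884 184.37987146] [228.98229106 178.04736066] foot [251.74764594 205.10079647] [227.9484086  159.11406051]
```

View pics/c2.png

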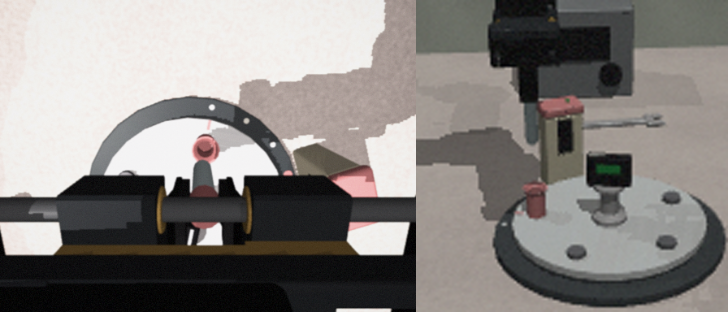

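The wrist view shows the cup mouth at about (251,182) against a predicted (251,184). The tube hangs straight, and in the side view its foot at (228,158) matches the prediction. I'll do one finer check of the mouth.

```bash
python3 - <<'E'
from h import *
w,K,E=grab("wrist")
hsv=cv2.cvtColor(w,cv2.COLOR_BGR2HSV)
m=cv2.inRange(hsv,np.array([0,50,50]),np.array([12,255,255]))|cv2.inRange(hsv,np.array([168,50,50]),np.array([180,255,255]))
k=0*m;k[155:215,230:275]=m[155:215,230:275]
for i in range(160,212,3): 
    x=np.flatnonzero(k[i]); print(i,(x.min(),x.max(),len(x)) if len(x) else 0)
cv2.imwrite("pics/c3.png",cv2.resize(w[150:250,200:300],(600,600),interpolation=cv2.INTER_CUBIC))
E
```

```text
160 0
163 0
166 (np.int64(248), np.int64(257), 10)
169 (np.int64(244), np.int64(260), 17)
172 (np.int64(242), np.int64(263), 22)
175 (np.int64(240), np.int64(266), 27)
178 (np.int64(238), np.int64(268), 31)
181 (np.int64(237), np.int64(268), 32)
184 (np.int64(236), np.int64(269), 34)
187 (np.int64(236), np.int64(268), 33)
190 (np.int64(237), np.int64(267), 31)
193 (np.int64(238), np.int64(266), 29)
196 (np.int64(241), np.int64(263), 23)
199 (np.int64(256), np.int64(258), 3)
202 0
205 0
208 0
211 0
```

View pics/c3.png

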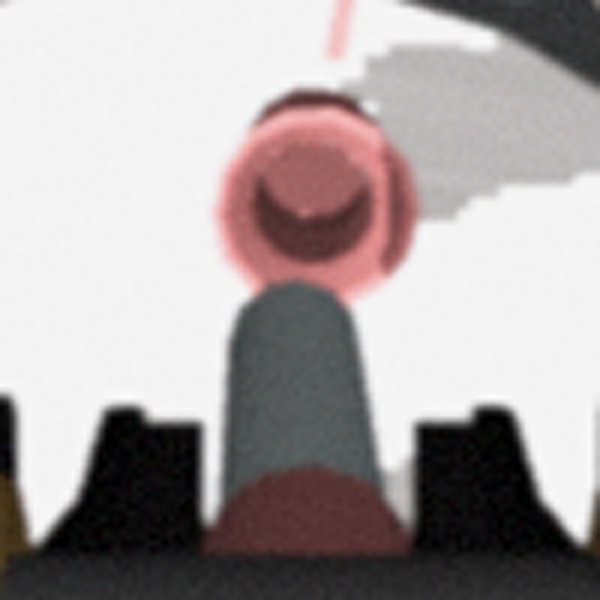

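Rim centre is about (252.8,184.5). The foot sits about 3 px left of where it would hang plumb, so the cup is 3–4 mm further along +y than the foot. I'll shift by (-1,+3) mm and lower, watching the force.

Emit:
{"fn": "carry_out", "kwargs": {
  "motion": [
    [[-0.001,0.003,0],0],
    [[-0.001,0.003,-0.02],0],
    [[-0.001,0.003,-0.04],0],
    [[-0.001,0.003,-0.055],0],
    [[-0.001,0.003,-0.063],0],
    [[-0.001,0.003,-0.07],0],
    [[-0.001,0.003,-0.075],0],
    [[-0.001,0.003,-0.075],0]
  ]
}}

```text
time: 7.55
position: [0.4843, 0.1293, 0.1204]
tool_rot: [-2.195, -2.247, 0.0]
ft_force: [0.3, 0.1, -1.6]
grip_width: 0.207
```

Emit:
{"fn": "carry_out", "kwargs": {
  "motion": [
    [[0,0,-0.005],0],
    [[0,0,-0.01],0],
    [[0,0,-0.015],0],
    [[0,0,-0.019],0],
    [[0,0,-0.022],0],
    [[0,0,-0.022],0]
  ]
}}

```text
time: 8.15
position: [0.4841, 0.1291, 0.0981]
tool_rot: [-2.195, -2.247, 0.001]
ft_force: [1.2, -2.4, -1.7]
grip_width: 0.214
```

Emit:
{"fn": "carry_out", "kwargs": {
  "motion": [
    [[0,-0.001,-0.001],0],
    [[0,-0.001,-0.002],0],
    [[0,-0.001,-0.003],0],
    [[0,-0.001,-0.003],0]
  ]
}}

```text
time: 8.55
position: [0.4851, 0.1288, 0.0965]
tool_rot: [2.195, 2.247, 0.002]
ft_force: [0.7, -1.2, 4.5]
grip_width: 0.212
```

Emit:
{"fn": "carry_out", "kwargs": {
  "motion": [
    [[0,0,0],0],
    [[0,0,0],0],
    [[0,0,0],0],
    [[0,0,0],0],
    [[0,0,0],0]
  ],
  "grip": -0.2
}}

```text
time: 9.05
position: [0.4841, 0.1284, 0.0954]
tool_rot: [-2.195, -2.247, 0.0]
ft_force: [-0.3, -0.2, -0.2]
grip_width: 0.556
```

Emit:
{"fn": "carry_out", "kwargs": {
  "motion": [
    [[0,0,0.01],0],
    [[0,0,0.03],0],
    [[0,0,0.06],0],
    [[0,0,0.1],0],
    [[0.01,-0.002,0.12],0],
    [[0.03,-0.006,0.13],-0.06],
    [[0.06,-0.012,0.13],-0.13],
    [[0.08,-0.017,0.13],-0.2],
    [[0.092,-0.019,0.13],-0.2],
    [[0.092,-0.019,0.13],-0.2],
    [[0.092,-0.019,0.13],-0.2],
    [[0.092,-0.019,0.13],-0.2]
  ]
}}

```text
time: 10.25
position: [0.5753, 0.1102, 0.2258]
tool_rot: [2.407, 2.019, -0.001]
ft_force: [0.1, 0.2, -0.2]
grip_width: 0.602
```

```bash
python3 - <<'E'
from h import *
w,K,E=grab("wrist","w3.png"); s,Ks,Es=grab("side","s3.png"); t,Kt,Et=grab("top","t3.png"); st=get_state()
print(st["position"],st["tool_rot"],st["joint_positions"].round(2))
for n,p in dict(captop=[.4855,.127,.126],knob=[.579,.109,.122],ifup=[.4855,.127,.14]).items(): print(n,proj(K,E,p),proj(Ks,Es,p),proj(Kt,Et,p))
c=cv2.resize(s[120:220,200:300],(312,312),interpolation=cv2.INTER_CUBIC)
d=cv2.resize(t[160:240,180:260],(312,312),interpolation=cv2.INTER_CUBIC)
cv2.imwrite("pics/c4.png",np.vstack([np.hstack([c,d]),cv2.resize(w[60:334],(624,288))[:, :624]]))
E
```

```text
[0.57565725 0.10976809 0.22590486] [ 2.40720014e+00  2.01748772e+00 -1.73578057e-04] [ 0.48  0.28 -0.85  1.59  0.22  1.37  1.  ]
captop [252.55747108  75.0354957 ] [228.1208514  161.86014648] [215.99807551 217.86380277]
knob [250.52433702 194.33391172] [259.81286594 164.8428009 ] [223.13115208 188.47757636]
ifup [252.65537599  73.20487113] [227.88756448 157.58450315] [215.39664379 217.53531401]
```

View pics/c4.png

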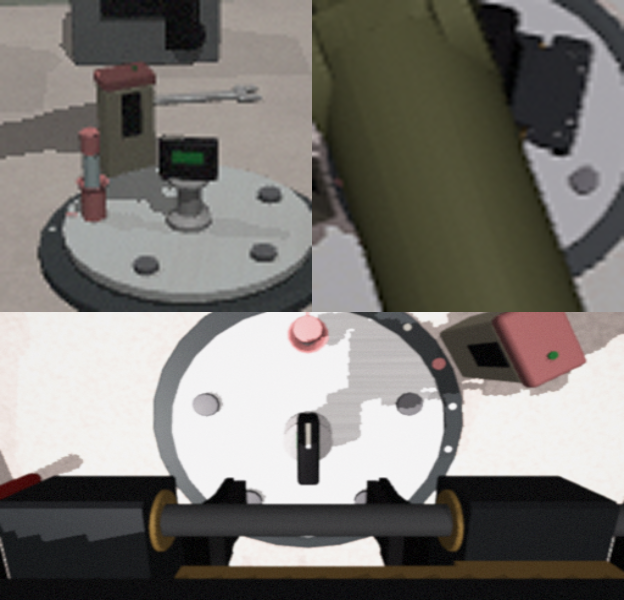

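The side view shows the cap top at (229,162.6), and fully seated predicts (228,161.9). So the tube is down, upright and released, and the carousel is still at home. The knob bar in the wrist view is lined up with the tool, with its centre near (252.7,192), so the offset is about (+3,+1) mm. Next I'll grip the knob.

Emit:
{"fn": "carry_out", "kwargs": {
  "motion": [
    [[0.003,0.001,-0.02],0],
    [[0.003,0.001,-0.05],0],
    [[0.003,0.001,-0.08],0],
    [[0.003,0.001,-0.11],0],
    [[0.003,0.001,-0.128],0],
    [[0.003,0.001,-0.138],0],
    [[0.003,0.001,-0.138],0],
    [[0.003,0.001,-0.138],0]
  ]
}}

```text
time: 11.2
position: [0.5799, 0.1107, 0.0886]
tool_rot: [2.408, 2.016, 0.002]
ft_force: [-0.9, 0.3, 0.6]
grip_width: 0.596
```

Emit:
{"fn": "carry_out", "kwargs": {
  "motion": [
    [[0,0,0],0],
    [[0,0,0],0],
    [[0,0,0],0],
    [[0,0,0],0],
    [[0,0,0],0],
    [[0,0,0],0],
    [[0,0,0],0]
  ],
  "grip": 1,
  "squeeze": 50
}}

```text
time: 11.9
position: [0.5794, 0.1108, 0.0877]
tool_rot: [-2.408, -2.017, -0.001]
ft_force: [1.0, 0.7, 0.0]
grip_width: 0.183
```

Width 0.183 × 87 mm is 16 mm, so the bar is held. I'll turn most of the way first.

Emit:
{"fn": "carry_out", "kwargs": {
  "motion": [
    [[0,0,0],-0.03],
    [[0,0,0],-0.08],
    [[0,0,0],-0.13],
    [[0,0,0],-0.18],
    [[0,0,0],-0.23],
    [[0,0,0],-0.28],
    [[0,0,0],-0.33],
    [[0,0,0],-0.38],
    [[0,0,0],-0.43],
    [[0,0,0],-0.48],
    [[0,0,0],-0.53],
    [[0,0,0],-0.58],
    [[0,0,0],-0.63],
    [[0,0,0],-0.68],
    [[0,0,0],-0.73],
    [[0,0,0],-0.78],
    [[0,0,0],-0.83],
    [[0,0,0],-0.88],
    [[0,0,0],-0.93],
    [[0,0,0],-0.96]
  ]
}}

```text
time: 13.9
position: [0.58, 0.1116, 0.0877]
tool_rot: [-3.067, -0.673, -0.003]
ft_force: [3.6, 3.1, -2.5]
grip_width: 0.184
```

Emit:
{"fn": "carry_out", "kwargs": {
  "motion": [
    [[0,0,0],-0.03],
    [[0,0,0],-0.06],
    [[0,0,0],-0.08],
    [[0,0,0],-0.087],
    [[0,0,0],-0.087],
    [[0,0,0],-0.087]
  ]
}}

```text
time: 14.5
position: [0.5801, 0.1116, 0.0877]
tool_rot: [-3.093, -0.542, -0.004]
ft_force: [3.1, 3.5, -3.6]
grip_width: 0.18
```

```bash
python3 - <<'E'
from h import *
s,Ks,Es=grab("side","s4.png"); w,K,E=grab("wrist","w4.png");st=get_state()
r=st["tool_rot"];print(st["position"],np.degrees(2*np.arctan2(r[1],r[0])),st["torque"],st["ft_force"],st["joint_positions"].round(2))
for a in(-1.047,-.95,-1.15):
    th=np.radians(170)+a; p=[.579+.095*np.cos(th),.1105+.095*np.sin(th),.126]; print(a,proj(Ks,Es,p),proj(K,E,p))
c=cv2.resize(s[110:230,190:320],(780,720)) [:600]
cv2.imwrite("pics/c5.png",np.hstack([cv2.resize(s[120:220,200:300],(400,400)),cv2.resize(w,(400,400))]))
E
```

```text
[0.58009857 0.11163412 0.08768017] -340.11235559178715 [ 0.7344286  -0.92644047  0.11472786] [ 3.36151691  3.10497    -3.1106129 ] [ 0.29  0.36 -0.62  1.74  0.23  1.11 -0.06]
-1.047 [247.91540263 151.21940373] [248.48969533  26.52108897]
-0.95 [245.25231609 151.76161899] [221.97384814  27.94180389]
-1.15 [250.8409763  150.76340367] [276.63435374  28.09203667]
```

View pics/c5.png

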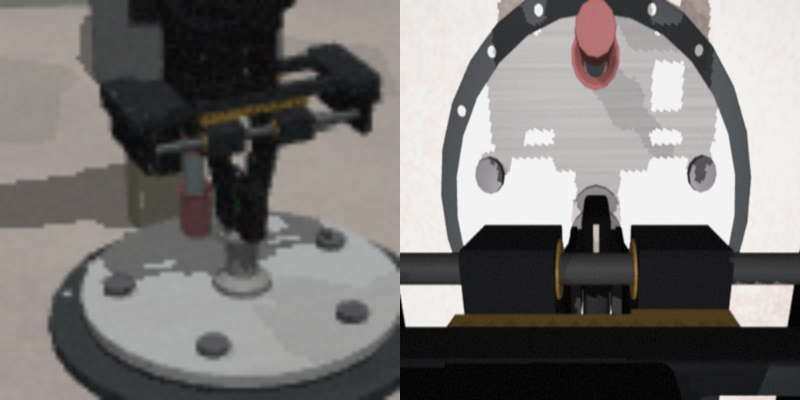

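The wrist view shows the pink cap at about (250,25) against a predicted (248.5,26.5) for 60°. The tube stands in its cup and nothing touches it. The tool has turned exactly 60° and still holds the bar. Handing in.

```bash
python3 - <<'E'
from h import *
print(ticket.close_job()); s=get_state(); print(s["time"],s["grip_width"],np.abs(s["qd"]).max())
E
```

```text
the job is handed in; nothing more can be done
None
the job is handed in; nothing more can be done
```

I took the pink-capped tube from the rack's end hole and stood it in the pink cup with the carousel at home, then let go. I then gripped the black knob and turned it clockwise to the third click. The job was handed in with the gripper still holding it there; no verdict is reported.

- **Tube in the cup:** after release, the cap top in the side view was at (229,162.6), against a predicted (228,161.9) for fully seated. It stood upright.
- **Third click:** the tool turned 60.0°, from 80° to 20°. In the last wrist view the cap was at about (250,25), against (248.5,26.5) predicted for 60°. My estimate for the carousel is therefore 1.05 rad, about 0.02 rad either way.
- **Grip and forces:** the opening was about 16 mm on the bar at 50 N commanded grip. Side forces on the wrist were about 3 N per axis, and the last time read was about 14.5 s.
- **Not checked:** I did not measure the bystanders again afterwards. The arm passed clear of them and no unexpected force appeared. I also tried to read the state after hand-in, but it was refused.

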